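# Open the tab-locked cap of a lab waste canister

## Task

Open the white waste canister on the lab bench: squeeze the two tabs on top of its cap together, keep them squeezed while you turn the cap anticlockwise (seen from above) until you feel it come up against its soft stop, then lift the cap straight off and set it down gently, upright and flat on the floor of the steel tray, and let go of it. The plastic lock is fragile, so neither wrench the cap on past its stop nor tug at it while it is still caught, and leave the amber bottle, the beaker and the jar where they stand.

Things in the scene. Friction and masses are not known exactly. Their poses are not given: they have to be found in the camera images.
- canister: White plastic canister, fixed to the bench: a block 140 (x) by 180 (y) by 140 mm high with a low carrying grip at each y end (up to 158 mm high) and, in the middle of its top, a round neck 84 mm across whose rim is 174 mm above the bench. Origin: on the neck's axis at the underside, z up.
- neck_rim (a point): Centre of the neck's rim, 174 mm above the canister's origin. The cap's cover rests on this rim, which bears pressing. The cap must rise 35 mm to be clear of the neck.
- lock: The plastic lock inside the neck (notches, ledges, rubber stop), unseen under the cap; fixed; origin and axes as the canister's. More than 25 N in all between cap and lock breaks it: reached when pulling up with 25 N while the lugs are caught, when turning hard with the tabs out, or some 3 degrees past first touch of the stop (about 0.75 N m).
- cap: Grey plastic cap, about 0.17 kg, loose, 70 mm high. Upwards: a plug 50 mm across, 32 mm high; a round cover 88 mm across, 32 to 38 mm; on it a boss 28 mm across up to 52 mm and two black upright tabs. Origin: centre of the plug's underside, z up. Seated, the cover lies on the neck's rim, origin 142 mm above the canister's, 2.5 mm sideways play. Starts locked, x axis along the canister's x axis.
- cap_top (a point): Point on the cap's axis level with the tabs' tops, 70 mm above its origin. With both tabs fully in the cap turns easily, anticlockwise from above (+z), until it meets a springy rubber stop somewhere between 34 and 75 degrees (0.6 to 1.3 rad) from the start: hidden, different every time. Past first touch the stop pushes back with 14 N m per rad (0.24 N m per degree).
- cap_lug (a point): Tip of the lug between the cap's +x and +y axes, hidden in the neck at the start: one of two lugs at the plug's foot (the other is opposite; 10 mm wide, 66 mm over both, 2 to 10 mm above the cap's origin). At the stop, or up to 3 degrees before it, they come out straight upward through slots; anywhere earlier they catch under a ledge after 2 mm of lift.
- tab_a_face (a point): Centre of the flat outer face of the black tab on the cap's +x side, 57 mm above the cap's origin, 31 mm from its axis with the tab out; moves with the tab. Each tab is an upright plate 24 mm wide, 6 mm thick, from 39 to 70 mm above the cap's origin; outer faces 62 mm apart, looking along the cap's +x and -x.
- tab_b_face (a point): The same point of the tab on the -x side. Each tab slides 6.5 mm straight inward against a spring (5 N at first, 12.5 N fully in; faces then 49 mm apart). Fully in they free the cap to turn; released at the start angle they block it within about 3 degrees; elsewhere in the turn they block nothing.
- tray: Square steel tray, fixed, 190 by 190 mm outside, walls 4 mm thick and 22 mm high, floor 4 mm thick. Origin: centre of its underside on the bench. Beside the canister, on either side.
- amber_bottle: Bystander: amber glass bottle with blue cap, 66 mm across, 150 mm high, standing. Origin: centre of its underside.
- beaker: Bystander: glass beaker, 68 mm across, 90 mm high, standing. Origin: centre of its underside.
- jar: Bystander: small white jar with blue cap, 52 mm across, 70 mm high, standing. Origin: centre of its underside.
Not all that is in view belongs to the job. Leave any purple or turquoise look-alike of the cap alone.

How it is judged:
By the outcome, as a careful person would: the job done as asked, in the order asked, and still so for the second after the job is handed in, with the robot touching nothing.
It also fails if it takes over 67 s, if anything falls off the work surface, if the arm or the gripper's body presses on something with over 40 N, if the wrist force passes 120 N, or if a joint passes its speed limit or range.

## Robot

A 6-joint arm with a two-finger parallel gripper is mounted at the origin on the work surface. World frame = base frame: x ahead of the robot, y to its left, z up, the work surface at z = 0. Lengths are in m, angles in rad, forces in N, time in s.
With the tool pointing down it reaches from about 0.375 to 0.975 m from the base axis. Payload 3.8 kg.
Tool frame: the origin (TCP) lies at the very end of the fingers, on their centre line; the grasp point (between the pads) lies 19 mm behind it; z points along the fingers, y is the line along which they close (so a half turn about z gives the same grasp; the last joint's range is limited). The gripper opens to 85 mm and grips with 20 to 120 N. Pads are 22 mm wide; open, the fingers measure 114 mm over their backs; the gripper's body (76 mm by 85 mm) begins 54 mm behind the grasp point. The pads swing forward as they close: fully open they stand 13 mm farther back than shut.
Start: joints at [-1.205, 0.264, 1.604, -0, 1.274, -0.037], TCP at [0.265, -0.621, 0.231] pointing down, gripper open.
Joint ranges: [-2.63, 2.63], [-0.94, 2.18], [0.31, 2.57], [-1.31, 4.45], [0, 2.66], [-2.55, 2.55]. Speed limits (rad/s): [2.57, 2.57, 3.14, 3.14, 3.14, 3.14].

## Interface

Orientations are given as a rotation vector (axis times angle).
In Python, from workcell import monitor, viewer, job gives the robot as it stands. The module is installed in compiled form; this text tells all that it offers.
- The arm moves only by the tool step_arm, never from a script. Its argument "series" is one flat list of numbers, 4 for each row, row after row: the shift along the tool's x, y, z in m, then the turn about the tool's z in rad. A call has 1 to 8 rows; each row is the pose to reach, as a shift and turn from the pose commanded when the call began, along the tool's axes at that moment; what a row does not reach only later rows make up. A row lasts 1/8 s, in which the tool goes at most 62.5 mm and 10.7 degrees, less where a joint would pass 70% of its speed; a pose out of reach is approached as far as the arm can. A call with a gripper value outside its range is refused whole. "gripper" is the opening, from 0 (shut) to 1 (fully open), set as the call begins (left out, the last holds). The fingers move at their own pace and stop on an object; "newtons" is the grip in N (left out, the last holds). Time passes only in rows, so rows that repeat a pose let the fingers close. It gives the time, the measured TCP pose, the force, the opening and the grip force at its end, in the units of the state.
- monitor.read_state(): the state, without advancing time (a new reading comes with each control period).
- viewer.read_camera(name): name is "scene" or "top"; returns a dict with "image" (400x640x3 uint8, red, green, blue), "intrinsics" (3x3 intrinsics, pixels), "distortion" ([k1, k2, p1, p2, k3] as OpenCV has them; the pictures are not rectified), "T" (4x4, takes a point from camera to world coordinates). Camera axes: x right, y up, looking along -z (the intrinsics and any distortion apply to the point x, -y, -z); pixel columns grow to the right and rows downward; lengths in m; the calibration is good to about 2 mm. A picture is of the moment at which its call begins. There is no depth.
- job.finish_job(): hands the job in; it is judged then, once.
Trained networks look in a picture, given as the dict that the camera call returned (one of the last four; its "shot" number tells which), for a name from the list of things; names that differ only in an ending like _2 or _b are one class to them, and where a whole thing is asked for, a point or a joint stands for the part that bears it (a point fixed in the world has none). Each returns a list of dicts, best first, with "score" (0 to 1); they miss things now and then, are a little off and sometimes report something else, mostly with a low value. They report only what shows in the picture. A call takes as long as a camera call. They do not tell look-alikes from the thing itself.
- viewer.boxes_of(picture, label): "extent" ([centre column, centre row, width, height] in pixels, round what is visible of it).
- viewer.spot_point(picture, label): "point" ([column, row] in pixels: a listed point, or the origin of a listed thing).
The state is a dict: "time": time; "q": joint angles; "joint_vel": joint speeds; "joint_torque": joint torques, N m; "tool_pos": TCP position; "tcp_rot": TCP orientation; "wrist_force": force on the tool from outside, world axes, zero at the start; "torque": the same for the moment, N m; "width": opening from 0.0 (shut) to 1.0 (fully open); "grip_force": force on a finger pad.
Only numpy, scipy, OpenCV 4.12 (cv2) and the standard library are available. Lean on these libraries where they do the work, as an engineer would, in place of code of your own. Each camera call takes 0.05 s, during which the arm holds its last target. There are 200 camera calls.

## Working session

There is one attempt and no reset: what is moved stays moved. The work goes in short steps, Python scripts to look and compute and a tool call to move; the robot and the scene stay as the last step left them, time stands still between calls to the robot, and variables do not carry over. Pictures are saved under pics/ and viewed, at most 10 in all, crops included, and the job is handed in when it is done.

Besides the shell and the picture viewer there is one more tool, called after "Request:" as name(argument=value, ...) on one line, values as JSON. step_arm: Moves the arm, as the interface text tells. Its arguments: {"type":"object","properties":{"series":{"type":"array"},"gripper":{"type":"number"},"newtons":{"type":"number"}},"required":["series"]}

```bash
mkdir -p pics; cat > h.py <<'E'
import numpy as np, cv2
from workcell import monitor, viewer, job
def shot(n,f=None):
    p=viewer.read_camera(n)
    if f: cv2.imwrite('pics/'+f,cv2.cvtColor(p['image'],cv2.COLOR_RGB2BGR))
    return p
def ray(p,uv):
    K=np.array(p['intrinsics']);d=np.array(p['distortion'])
    x=cv2.undistortPoints(np.array([[uv]],float),K,d)[0,0]
    T=np.array(p['T']);r=T[:3,:3]@np.array([x[0],-x[1],-1]);return T[:3,3],r
def atz(p,uv,z):
    o,r=ray(p,uv);return o+r*(z-o[2])/r[2]
def tri(a,ua,b,ub):
    o1,r1=ray(a,ua);o2,r2=ray(b,ub);r1/=np.linalg.norm(r1);r2/=np.linalg.norm(r2)
    s=np.linalg.lstsq(np.c_[r1,-r2],o2-o1,rcond=None)[0]
    x,y=o1+s[0]*r1,o2+s[1]*r2;return (x+y)/2,np.linalg.norm(x-y)
E
python3 - <<'E'
from h import *
np.set_printoptions(precision=4,suppress=True)
a=shot('scene','s0.png');b=shot('top','t0.png')
print(monitor.read_state())
for p,n in((a,'scene'),(b,'top')):
    print(n,p['T'][:3,3])
    for l in['canister','neck_rim','cap','cap_top','tab_a_face','tab_b_face','tray','amber_bottle','beaker','jar']:
        print(l,[(np.round(q['point']),round(q['score'],2)) for q in viewer.spot_point(p,l)[:4]])
E
```

```text
{'time': 0.1, 'q': array([-1.205 ,  0.2647,  1.6053, -0.    ,  1.2737, -0.0369]), 'joint_vel': array([ 0.0012, -0.0016, -0.0025, -0.0008, -0.0025, -0.0011]), 'joint_torque': array([  0.0003, -51.6708, -36.859 ,  -0.    ,   0.0062,   0.    ]), 'tool_pos': array([ 0.2643, -0.6204,  0.2301]), 'tcp_rot': array([-3.0761, -0.628 ,  0.0006]), 'wrist_force': array([-0.9407,  0.7032, -0.3316]), 'torque': array([ 0.0109,  0.0222, -0.0583]), 'grip_force': 0.0, 'width': 0.9993427509227808}
scene [ 1.2085 -0.4571  0.8118]
canister [(array([270., 234.]), 0.62)]
neck_rim [(array([263., 180.]), 0.86), (array([269., 235.]), 0.33)]
cap [(array([188., 247.]), 0.86)]
cap_top [(array([182., 228.]), 0.85), (array([262., 166.]), 0.61), (array([260., 165.]), 0.59)]
tab_a_face [(array([273., 179.]), 0.65), (array([274., 164.]), 0.59), (array([168., 230.]), 0.59)]
tab_b_face [(array([195., 232.]), 0.61), (array([254., 166.]), 0.49)]
tray [(array([393., 199.]), 0.61)]
amber_bottle [(array([335., 321.]), 0.98)]
beaker [(array([450., 242.]), 0.96), (array([339., 324.]), 0.27)]
jar [(array([402., 273.]), 0.83), (array([253., 167.]), 0.71)]
top [ 0.3445 -0.0851  1.2841]
canister [(array([370., 227.]), 0.96)]
neck_rim [(array([374., 223.]), 0.67)]
cap [(array([348., 288.]), 0.76), (array([371., 222.]), 0.61), (array([433., 251.]), 0.58)]
cap_top [(array([375., 222.]), 0.89), (array([345., 286.]), 0.89), (array([434., 249.]), 0.76)]
tab_a_face [(array([374., 204.]), 0.62), (array([447., 253.]), 0.47), (array([336., 288.]), 0.35), (array([245., 156.]), 0.17)]
tab_b_face [(array([425., 244.]), 0.61), (array([357., 283.]), 0.52), (array([376., 231.]), 0.44)]
tray [(array([250., 218.]), 0.56)]
amber_bottle [(array([359., 136.]), 0.82)]
beaker [(array([242., 154.]), 0.84)]
jar [(array([296., 146.]), 0.56)]
```

View pics/s0.png

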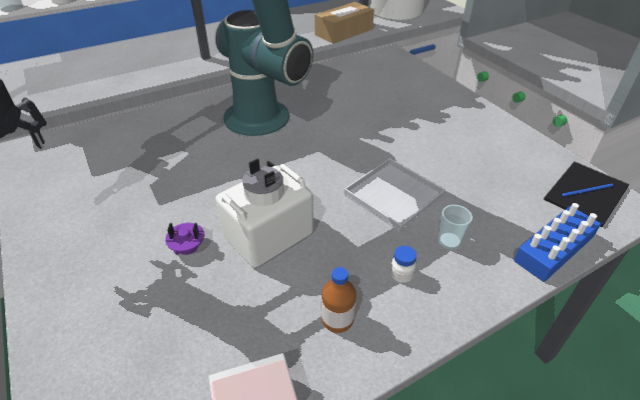

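View pics/t0.png

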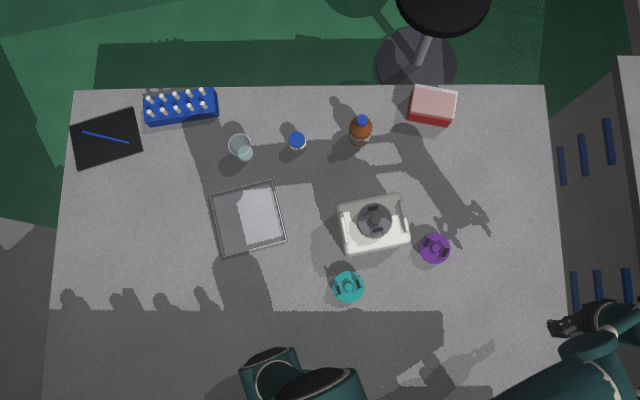

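Candidates for the cap: the grey one on the canister at top (374,222) / scene (263,175), the purple one at top (434,249) / scene (185,238), and the turquoise one at top (348,287). By the description it's the grey one on the canister neck. The tray is at top (248,218), with the jar, beaker and bottle beyond it.

```bash
python3 - <<'E'
from h import *
np.set_printoptions(precision=4,suppress=True)
a=shot('scene');b=shot('top')
best=lambda p,l,near:min(viewer.spot_point(p,l),key=lambda q:np.hypot(*(np.array(q['point'])-near)))['point']
print('captop z.212',atz(b,best(b,'cap_top',(374,222)),.212),atz(a,best(a,'cap_top',(262,166)),.212))
print('tri',tri(a,best(a,'cap_top',(262,166)),b,best(b,'cap_top',(374,222))))
print('rim',atz(b,best(b,'neck_rim',(374,222)),.174),atz(a,best(a,'neck_rim',(262,180)),.174))
print('can',atz(b,best(b,'canister',(374,222)),0),atz(a,best(a,'canister',(262,230)),0))
for l in('tab_a_face','tab_b_face'):
  print(l,[(q['point'],atz(b,q['point'],.199)) for q in viewer.spot_point(b,l)],[(q['point'],atz(a,q['point'],.199)) for q in viewer.spot_point(a,l)])
print('tray',atz(b,best(b,'tray',(248,218)),0),atz(a,best(a,'tray',(393,195)),0))
for l in('amber_bottle','beaker','jar'):
  print(l,atz(b,viewer.spot_point(b,l)[0]['point'],0),atz(a,viewer.spot_point(a,l)[0]['point'],0))
# tray outer corners from picture at z=.022
for c in((210,193),(273,180),(287,241),(221,257)): print('corner',atz(b,c,.022))
for c in((338,201),(402,193),(410,245),(350,255)): print('cancorner',atz(b,c,.14))
i=cv2.resize(a['image'][140:270,200:330],(520,520),interpolation=cv2.INTER_CUBIC)
j=cv2.resize(b['image'][185:265,330:420],None,fx=6.5,fy=6.5,interpolation=cv2.INTER_CUBIC)
j=cv2.resize(b['image'][190:260,340:410],(520,520),interpolation=cv2.INTER_CUBIC)
o=np.hstack([i,j]);o=cv2.resize(o,(800,400))
cv2.imwrite('pics/c1.png',cv2.cvtColor(o,cv2.COLOR_RGB2BGR))
E
```

```text
captop z.212 [ 0.4212 -0.331   0.212 ] [ 0.4978 -0.1916  0.212 ]
tri (array([ 0.4561, -0.2578,  0.2206]), np.float64(0.1567864586122663))
rim [ 0.4877 -0.1884  0.174 ] [ 0.4933 -0.1849  0.174 ]
can [ 0.5064 -0.1949  0.    ] [ 0.5006 -0.1921 -0.    ]
tab_a_face [([448.7, 254.1], array([ 0.4093, -0.3663,  0.199 ])), ([336.8, 290.1], array([ 0.3248, -0.0932,  0.199 ])), ([374.9, 222.5], array([ 0.488 , -0.1884,  0.199 ])), ([372.5, 204.2], array([ 0.5338, -0.1836,  0.199 ]))] [([273.4, 181.0], array([ 0.5393, -0.1807,  0.199 ])), ([168.9, 228.6], array([ 0.5673, -0.4067,  0.199 ])), ([274.2, 167.1], array([ 0.4985, -0.1594,  0.199 ]))]
tab_b_face [([425.8, 242.4], array([ 0.4382, -0.3117,  0.199 ])), ([377.9, 231.9], array([ 0.4647, -0.1952,  0.199 ])), ([356.2, 281.1], array([ 0.346 , -0.1401,  0.199 ]))] [([193.1, 231.2], array([ 0.5956, -0.37  ,  0.199 ]))]
tray [0.5279 0.1464 0.    ] [ 0.5416  0.1496 -0.    ]Traceback (most recent call last):
  File "<stdin>", line 13, in <module>
IndexError: list index out of range
```

```bash
python3 - <<'E'
from h import *
np.set_printoptions(precision=4,suppress=True)
a=shot('scene');b=shot('top')
for p in(a,b):
  for l in('cap_top','neck_rim','tray','amber_bottle','beaker','jar'):
    z={'cap_top':.212,'neck_rim':.174}.get(l,0)
    print(l,[(np.round(q['point'],1),atz(p,q['point'],z)[:2],round(q['score'],2)) for q in viewer.spot_point(p,l)])
for c in((210,193),(273,180),(287,241),(221,257)): print('corner',atz(b,c,.022))
for c in((338,201),(402,193),(410,245),(350,255)): print('cancorner',atz(b,c,.14))
i=cv2.resize(a['image'][145:245,215:315],(400,400),interpolation=cv2.INTER_CUBIC)
j=cv2.resize(b['image'][187:262,335:410],(400,400),interpolation=cv2.INTER_CUBIC)
cv2.imwrite('pics/c1.png',cv2.cvtColor(np.hstack([i,j]),cv2.COLOR_RGB2BGR))
E
```

```text
cap_top [(array([182.3, 228.2]), array([ 0.5918, -0.3865]), 0.87), (array([258.8, 164. ]), array([ 0.4881, -0.1896]), 0.57), (array([263.1, 165.8]), array([ 0.4981, -0.1842]), 0.51)]
neck_rim [(array([263.7, 182.2]), array([ 0.5054, -0.1893]), 0.88), (array([264.4, 190.2]), array([ 0.5298, -0.1988]), 0.46)]
tray [(array([393.4, 196.4]), array([0.5352, 0.159 ]), 0.65)]
amber_bottle [(array([336.8, 319.7]), array([ 0.7793, -0.1661]), 0.8)]
beaker [(array([448.4, 243.7]), array([0.735 , 0.1727]), 0.6), (array([265.1, 191.1]), array([ 0.3488, -0.1282]), 0.27)]
jar [(array([401.2, 272.2]), array([0.7473, 0.0225]), 0.78)]
cap_top [(array([373.2, 219.6]), array([ 0.4934, -0.1832]), 0.78), (array([434.9, 249. ]), array([ 0.421 , -0.3302]), 0.75), (array([347.8, 282.4]), array([ 0.343 , -0.1194]), 0.7), (array([372. , 203.1]), array([ 0.5343, -0.1812]), 0.45)]
neck_rim [(array([373.6, 219.3]), array([ 0.4994, -0.1877]), 0.8)]
tray [(array([253.9, 217.3]), array([0.5315, 0.1477]), 0.89), (array([364.7, 213.5]), array([ 0.541 , -0.1781]), 0.16)]
amber_bottle [(array([360.1, 135.8]), array([ 0.7797, -0.1691]), 0.78)]
beaker [(array([244.1, 155.6]), array([0.7203, 0.183 ]), 0.87), (array([374.1, 231. ]), array([ 0.4894, -0.2044]), 0.33)]
jar [(array([368. , 229.7]), array([ 0.4933, -0.1868]), 0.69), (array([297., 145.]), array([0.7522, 0.0227]), 0.67), (array([360.9, 137.7]), array([ 0.7736, -0.1714]), 0.2)]
corner [0.6009 0.2756 0.022 ]
corner [0.6386 0.0904 0.022 ]
corner [0.4594 0.0467 0.022 ]
corner [0.4143 0.2351 0.022 ]
cancorner [ 0.5532 -0.0985  0.14  ]
cancorner [ 0.5736 -0.2673  0.14  ]
cancorner [ 0.4368 -0.283   0.14  ]
cancorner [ 0.4121 -0.1282  0.14  ]
```

View pics/c1.png

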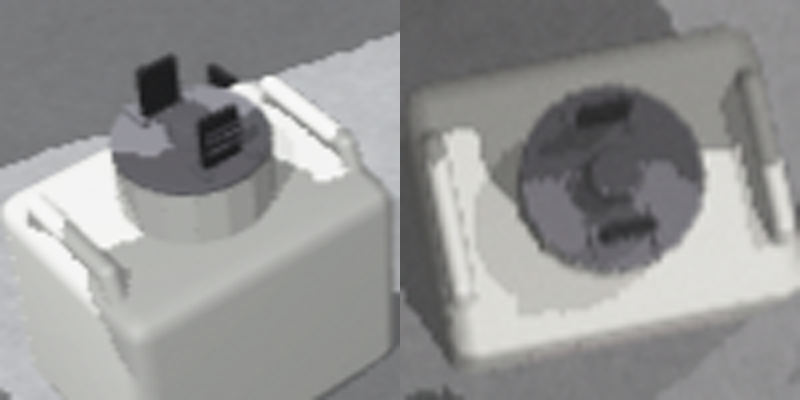

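The crop confirms the choice: a grey cap on the white canister, with black tabs at about top px (373,208) and (377.5,230), and at scene px (270,172) and (254,161). The dark sliver behind it is the turquoise look-alike's tab. Next I refine the axis and yaw.

```bash
python3 - <<'E'
from h import *
np.set_printoptions(precision=4,suppress=True)
a=shot('scene');b=shot('top')
# top view: dark tab blobs, cover disc
def blobs(p,box,th,zs):
    x0,y0,x1,y1=box;g=p['image'][y0:y1,x0:x1].max(2)
    n,l,s,c=cv2.connectedComponentsWithStats((g<th).astype(np.uint8))
    for i in range(1,n):
        if s[i,4]>8:
            m=(l==i);ys,xs=np.nonzero(m);uv=c[i]+(x0,y0)
            print(s[i],np.round(uv,1),[atz(p,uv,z)[:2] for z in zs])
print('top');blobs(b,(355,200,395,242),45,(.205,.212))
print('scene');blobs(a,(240,150,285,195),45,(.199,))
print('disc',atz(b,(374.75,220.75),.18))
t=[atz(b,u,.212)[:2] for u in((373.4,208),(377.6,230.1))];d=t[0]-t[1];print(t,(t[0]+t[1])/2,np.linalg.norm(d),np.arctan2(d[1],d[0]))
s=[atz(a,u,.212)[:2] for u in((270.2,172.2),(254.5,160.8))];d=s[0]-s[1];print(s,(s[0]+s[1])/2,np.linalg.norm(d),np.arctan2(d[1],d[0]))
# tab top edges in scene -> y direction
for e in(((265,173.7),(275.5,170.7)),((249.2,162.5),(259.5,159.2))):
    d=atz(a,e[1],.212)-atz(a,e[0],.212);print('edge',np.linalg.norm(d),np.arctan2(d[1],d[0])-np.pi/2)
import itertools
c=np.array([atz(b,u,.022)[:2] for u in((210,193),(273,180),(287,241),(221,257))]);print('tray c',c.mean(0))
E
```

```text
top
scene
[10 10  9 14 95] [254.1 166.3] [array([ 0.4749, -0.196 ])]
[28 13  5  4 11] [269.5 164.5] [array([ 0.4853, -0.1642])]
[25 22 10 15 60] [268.7 178.9] [array([ 0.5283, -0.1863])]
disc [ 0.4949 -0.1899  0.18  ]
[array([ 0.5221, -0.1844]), array([ 0.4676, -0.1933])] [ 0.4948 -0.1888] 0.05518959219927905 0.16230371226421905
[array([ 0.5248, -0.1802]), array([ 0.4735, -0.193 ])] [ 0.4991 -0.1866] 0.05288678535729674 0.24507474961338743
edge 0.02320611270551255 -0.0762542605683858
edge 0.0237654530715137 -0.00942862841139891
tray c [0.5283 0.1619]
```

```bash
cat > go.py <<'E'
import sys
from h import *
from scipy.spatial.transform import Rotation as R
np.set_printoptions(precision=4,suppress=True)
def rep(x,y,z,psi,show=True):
    s=monitor.read_state();M=R.from_rotvec(s['tcp_rot']).as_matrix()
    p0=np.arctan2(M[1,0],M[0,0])
    print('t',round(s['time'],2),'pos',s['tool_pos'],'psi',round(p0,4),'tilt',M[:2,2],'F',s['wrist_force'],'M',s['torque'],'w',round(s['width'],3),'g',s['grip_force'],'q6',round(s['q'][5],2))
    d=M.T@(np.array([x,y,z])-s['tool_pos']);print('shift',d,'turn',-((psi-p0+np.pi)%(2*np.pi)-np.pi))
if __name__=='__main__': rep(*map(float,sys.argv[1:5]))
E
python3 go.py .497 -.189 .28 1.71
```

```text
t 2.8 pos [ 0.2646 -0.621   0.2313] psi 0.4028 tilt [ 0.     -0.0001] F [-0.4191 -0.4858  0.2675] M [0.0225 0.0394 0.0389] w 1.002 g 0.0 q6 -0.04
shift [ 0.3831 -0.3063 -0.0487] turn -1.3072031990126387
```

Request:
step_arm(series=[0,0,-0.049,0,0.04,-0.032,-0.049,-0.15,0.085,-0.068,-0.049,-0.3,0.13,-0.104,-0.049,-0.45,0.175,-0.14,-0.049,-0.6,0.22,-0.176,-0.049,-0.75,0.265,-0.212,-0.049,-0.9,0.305,-0.244,-0.049,-1.05], gripper=0.88, newtons=25)

```text
time: 3.8
tool_pos: [0.4503, -0.2751, 0.2806]
tcp_rot: [2.342, 2.092, 0.001]
wrist_force: [0.4, -0.4, -0.7]
width: 0.881
grip_force: 0.0
```

```bash
python3 go.py .497 -.189 .28 1.71
```

```text
t 3.8 pos [ 0.4503 -0.2751  0.2806] psi 1.4581 tilt [ 0.0008 -0.0004] F [ 0.4001 -0.3664 -0.6854] M [ 0.0018 -0.051  -0.0058] w 0.881 g 0.0 q6 -0.48
shift [0.0908 0.0368 0.0006] turn -0.25191326284620796
```

Request:
step_arm(series=[0.03,0.012,0,-0.09,0.06,0.024,0,-0.18,0.085,0.034,0,-0.25,0.088,0.036,0,-0.25,0.088,0.036,0,-0.25])

```text
time: 4.42
tool_pos: [0.4956, -0.194, 0.2803]
tcp_rot: [2.07, 2.363, -0.001]
wrist_force: [-0.3, -0.4, -0.6]
width: 0.88
grip_force: 0.0
```

```bash
python3 - <<'E'
from h import *
a=shot('scene');b=shot('top')
i=cv2.resize(a['image'][110:210,210:310],(400,400),interpolation=cv2.INTER_CUBIC)
j=cv2.resize(b['image'][182:262,335:415],(400,400),interpolation=cv2.INTER_CUBIC)
cv2.imwrite('pics/c2.png',cv2.cvtColor(np.hstack([i,j]),cv2.COLOR_RGB2BGR))
E
python3 go.py .497 -.189 .215 1.71
```

```text
t 4.53 pos [ 0.4953 -0.1946  0.2803] psi 1.7015 tilt [-0.0002 -0.0004] F [-0.4247 -0.6475  0.194 ] M [-0.0314  0.0251  0.0073] w 0.882 g 0.0 q6 -0.55
shift [0.0053 0.0024 0.0653] turn -0.008520386961823778
```

View pics/c2.png

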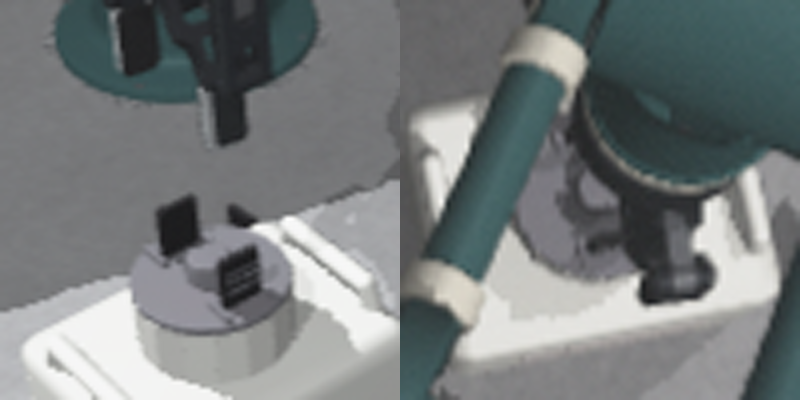

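The scene crop shows the open fingers above the tabs, with tips near crop (130,70) and (225,140) and tabs at (178,225) and (240,275). I'll lower to just above the tabs and compare again.

Request:
step_arm(series=[0.003,0.001,0.02,0,0.005,0.002,0.045,0,0.005,0.002,0.05,0,0.005,0.002,0.05,0])

```text
time: 5.03
tool_pos: [0.4964, -0.1887, 0.2294]
tcp_rot: [-2.07, -2.361, 0.001]
wrist_force: [-1.1, -0.9, 0.4]
width: 0.881
grip_force: 0.0
```

```bash
python3 - <<'E'
from h import *
a=shot('scene')
i=cv2.resize(a['image'][130:205,215:315],(800,600),interpolation=cv2.INTER_CUBIC)
K=np.array(a['intrinsics']);T=np.linalg.inv(a['T'])
def proj(P):
    q=T[:3,:3]@P+T[:3,3];return cv2.projectPoints(np.array([[q[0],-q[1],-q[2]]]),np.zeros(3),np.zeros(3),K,np.array(a['distortion']))[0][0,0]
s=monitor.read_state();t=s['tool_pos'];print(t)
for P in(t,[.497,-.189,.212]+np.array([0,0,0])):
  for k in(-.028,0,.028):
    u=proj(P+k*np.array([np.cos(.14),np.sin(.14),0]));v=((u-(215,130))*8).astype(int);print(u,v);cv2.circle(i,tuple(map(int,v)),4,(255,0,0) if P is t else (0,255,0),-1)
cv2.imwrite('pics/c3.png',cv2.cvtColor(i,cv2.COLOR_RGB2BGR))
E
python3 go.py .497 -.189 .19 1.71
```

```text
[ 0.49697104 -0.18886891  0.23034751]
[253.03381272 152.83974031] [304 182]
[260.12837778 159.2851853 ] [361 234]
[267.47334453 165.95801125] [419 287]
[253.76738323 159.73040795] [310 237]
[260.78513463 166.21247697] [366 289]
[268.0473679  172.92022696] [424 343]
t 5.08 pos [ 0.497  -0.1889  0.2303] psi 1.7023 tilt [ 0.     -0.0001] F [ 0.5127 -0.1874  0.0107] M [-0.0716  0.0273  0.0092] w 0.877 g 0.0 q6 -0.54
shift [-0.0001  0.      0.0403] turn -0.00769395502865855
```

View pics/c3.png

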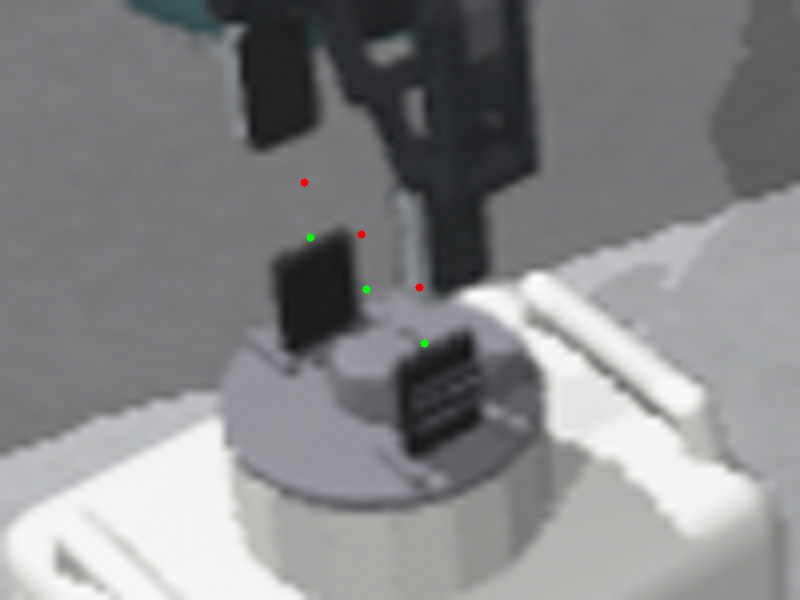

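The picture shows the tips (about 11 mm behind the nominal TCP when open) centred over the tabs within about 1 mm. The tab line hints at a yaw nearer 0.165. Going down.

Request:
step_arm(series=[0,0,0.015,-0.015,0.0005,0,0.03,-0.033,0.0005,0,0.04,-0.033,0.0005,0,0.046,-0.033,0.0005,0,0.049,-0.033,0.0005,0,0.049,-0.033])

```text
time: 5.82
tool_pos: [0.497, -0.1881, 0.1813]
tcp_rot: [-2.031, -2.397, 0.0]
wrist_force: [0.1, -0.4, 0.5]
width: 0.885
grip_force: 0.0
```

```bash
python3 - <<'E'
from h import *
a=shot('scene')
i=cv2.resize(a['image'][130:205,215:315],(800,600),interpolation=cv2.INTER_CUBIC)
cv2.imwrite('pics/c4.png',cv2.cvtColor(i,cv2.COLOR_RGB2BGR))
E
python3 go.py .497 -.189 .181 1.735
```

```text
t 5.88 pos [ 0.4971 -0.1882  0.1815] psi 1.7358 tilt [ 0.0004 -0.0002] F [ 0.5587  0.227  -0.6314] M [-0.015  -0.0223 -0.0069] w 0.882 g 0.0 q6 -0.57
shift [-0.0008 -0.0003  0.0005] turn 0.0008264372374116036
```

View pics/c4.png

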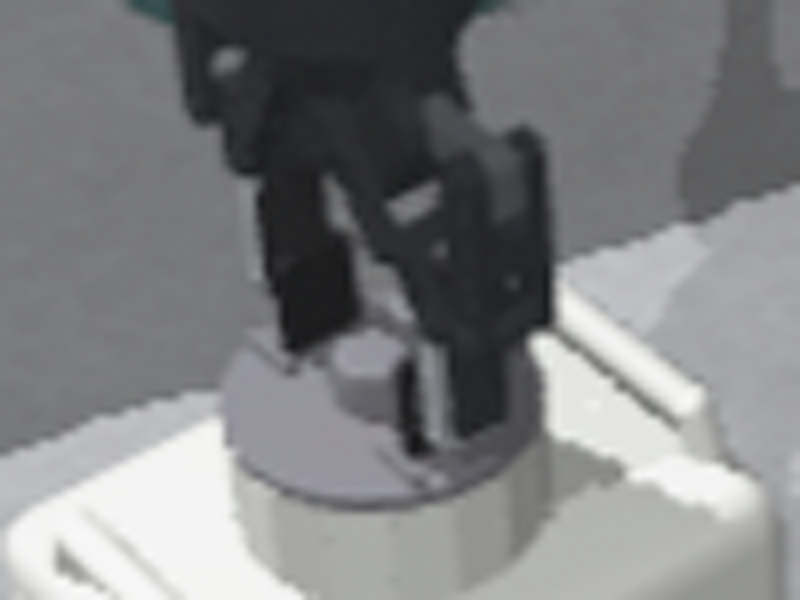

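The fingers straddle both tabs (near one at crop (415,400)) and the tips are just above the cover. Closing.

Request:
step_arm(series=[0,0,0,0,0,0,0,0,0,0,0,0,0,0,0,0], gripper=0.5, newtons=22)

```text
time: 6.38
tool_pos: [0.4978, -0.1885, 0.184]
tcp_rot: [2.029, 2.395, 0.001]
wrist_force: [-3.5, 0.9, 9.9]
width: 0.554
grip_force: 23.3
```

```bash
python3 go.py .497 -.189 .181 1.735
```

```text
t 6.38 pos [ 0.4978 -0.1885  0.184 ] psi 1.7362 tilt [ 0.0024 -0.0013] F [-3.5149  0.9469  9.9256] M [0.1412 0.572  0.1205] w 0.554 g 23.33032876253128 q6 -0.57
shift [-0.0003 -0.0008  0.003 ] turn 0.0012089124690390918
```

Request:
step_arm(series=[0,0.0005,-0.001,0,0,0.0008,-0.002,0,0,0.0008,-0.0022,0], gripper=0.4, newtons=32)

```text
time: 6.75
tool_pos: [0.4979, -0.1884, 0.1844]
tcp_rot: [2.03, 2.396, -0.0]
wrist_force: [-2.4, -1.4, 6.0]
width: 0.548
grip_force: 33.0
```

```bash
python3 go.py .497 -.189 .181 1.735
```

```text
t 6.75 pos [ 0.4979 -0.1884  0.1844] psi 1.7359 tilt [ 0.0008 -0.001 ] F [-2.3979 -1.4204  5.974 ] M [-0.1856  0.3348 -0.0072] w 0.548 g 33.014187812805176 q6 -0.57
shift [-0.0004 -0.001   0.0034] turn 0.0008719713625247039
```

Request:
step_arm(series=[0,0,0,-0.02,0,0,0,-0.04,0,0,0,-0.06,0,0,0,-0.06])

```text
time: 7.25
tool_pos: [0.4984, -0.1883, 0.1844]
tcp_rot: [1.957, 2.455, 0.001]
wrist_force: [-1.0, 0.1, 4.3]
width: 0.545
grip_force: 33.0
```

```bash
python3 go.py .497 -.189 .181 1.735
```

```text
t 7.25 pos [ 0.4984 -0.1883  0.1844] psi 1.7955 tilt [ 0.0019 -0.0006] F [-1.0087  0.116   4.2744] M [-0.1037  0.0986 -0.193 ] w 0.545 g 32.95348048210144 q6 -0.63
shift [-0.0004 -0.0016  0.0034] turn 0.06050800256800226
```

Request:
step_arm(series=[0,0,0,-0.015,0,0,0,-0.03,0,0,0,-0.03])

```text
time: 7.62
tool_pos: [0.4986, -0.1882, 0.1844]
tcp_rot: [1.92, 2.484, 0.001]
wrist_force: [-0.8, 0.3, 5.2]
width: 0.543
grip_force: 32.9
```

```bash
python3 go.py .497 -.189 .181 1.735
```

```text
t 7.62 pos [ 0.4986 -0.1882  0.1844] psi 1.8254 tilt [ 0.0021 -0.0006] F [-0.844   0.2679  5.2166] M [-0.1036  0.1281 -0.0773] w 0.543 g 32.89355993270874 q6 -0.66
shift [-0.0003 -0.0017  0.0034] turn 0.090383803280913
```

Request:
step_arm(series=[0,0,0,-0.04,0,0,0,-0.08,0,0,0,-0.12,0,0,0,-0.16,0,0,0,-0.2,0,0,0,-0.2])

```text
time: 8.38
tool_pos: [0.4988, -0.1882, 0.1844]
tcp_rot: [1.663, 2.663, 0.001]
wrist_force: [0.7, -0.5, 5.3]
width: 0.545
grip_force: 33.0
```

```bash
python3 go.py .497 -.189 .181 1.735
```

```text
t 8.38 pos [ 0.4988 -0.1882  0.1844] psi 2.0252 tilt [ 0.0025 -0.0005] F [ 0.7102 -0.5337  5.3455] M [-0.0063 -0.081   0.0528] w 0.545 g 32.987170815467834 q6 -0.86
shift [ 0.     -0.002   0.0034] turn 0.2901891571251136
```

Request:
step_arm(series=[0,0,0,-0.04,0,0,0,-0.08,0,0,0,-0.12,0,0,0,-0.16,0,0,0,-0.2,0,0,0,-0.22,0,0,0,-0.22])

```text
time: 9.25
tool_pos: [0.4987, -0.1882, 0.1844]
tcp_rot: [1.361, 2.829, 0.001]
wrist_force: [-0.2, 0.6, 5.5]
width: 0.542
grip_force: 33.0
```

```bash
python3 go.py .497 -.189 .181 1.735;python3 go.py .497 -.189 .181 1.735
```

```text
t 9.25 pos [ 0.4987 -0.1882  0.1844] psi 2.2448 tilt [ 0.0024 -0.0004] F [-0.1676  0.6262  5.468 ] M [ 0.0058 -0.0566 -0.0298] w 0.542 g 32.95830488204956 q6 -1.08
shift [ 0.0004 -0.0019  0.0034] turn 0.5097891391454175
t 9.25 pos [ 0.4987 -0.1882  0.1844] psi 2.2448 tilt [ 0.0024 -0.0004] F [-0.1676  0.6262  5.468 ] M [ 0.0058 -0.0566 -0.0298] w 0.542 g 32.95830488204956 q6 -1.08
shift [ 0.0004 -0.0019  0.0034] turn 0.5097891391454175
```

```bash
cat > mz.py <<'E'
from go import *
m=[];f=[]
for k in range(4):
    viewer.read_camera('top');s=monitor.read_state();m.append(s['torque'][2]);f.append(s['wrist_force'])
M=R.from_rotvec(s['tcp_rot']).as_matrix()
print('t',round(s['time'],2),'Mz',round(np.mean(m),3),'+-',round(np.std(m),3),'psi',round(np.arctan2(M[1,0],M[0,0])%6.2832,4),'F',np.mean(f,0),s['tool_pos'],'g',round(s['grip_force'],1),round(s['width'],3))
E
python3 mz.py
```

```text
t 9.45 Mz -0.073 +- 0.021 psi 2.2447 F [-0.107  -0.0374  5.6833] [ 0.4987 -0.1882  0.1844] g 33.0 0.55
```

Request:
step_arm(series=[0,0,0,-0.015,0,0,0,-0.03,0,0,0,-0.03])

```text
time: 9.82
tool_pos: [0.4987, -0.1881, 0.1844]
tcp_rot: [1.318, 2.849, 0.001]
wrist_force: [-0.4, -1.3, 4.9]
width: 0.545
grip_force: 33.0
```

```bash
python3 mz.py
```

```text
t 10.03 Mz -0.097 +- 0.03 psi 2.2746 F [-0.125  -0.2831  5.7095] [ 0.4987 -0.1882  0.1844] g 33.0 0.547
```

Baseline is about −0.08 N m of friction. From here I step 0.03 rad with a check each time.

Request:
step_arm(series=[0,0,0,-0.015,0,0,0,-0.03,0,0,0,-0.03])

```text
time: 10.4
tool_pos: [0.4987, -0.1882, 0.1844]
tcp_rot: [1.276, 2.868, 0.001]
wrist_force: [0.0, 1.3, 5.2]
width: 0.547
grip_force: 33.0
```

```bash
python3 mz.py
```

```text
t 10.6 Mz -0.119 +- 0.037 psi 2.3047 F [-0.0202  0.0426  5.4526] [ 0.4987 -0.1881  0.1843] g 33.0 0.545
```

Request:
step_arm(series=[0,0,0,-0.015,0,0,0,-0.03,0,0,0,-0.03])

```text
time: 10.98
tool_pos: [0.4987, -0.1882, 0.1844]
tcp_rot: [1.232, 2.887, 0.001]
wrist_force: [-0.2, -0.8, 5.4]
width: 0.544
grip_force: 33.0
```

```bash
python3 mz.py
```

```text
t 11.18 Mz -0.115 +- 0.014 psi 2.3347 F [-0.1087 -0.5874  5.0391] [ 0.4987 -0.1881  0.1844] g 33.0 0.549
```

Request:
step_arm(series=[0,0,0,-0.015,0,0,0,-0.03,0,0,0,-0.03])

```text
time: 11.55
tool_pos: [0.4985, -0.1882, 0.1844]
tcp_rot: [1.189, 2.906, 0.001]
wrist_force: [-1.4, 0.4, 5.0]
width: 0.548
grip_force: 33.0
```

```bash
python3 mz.py
```

```text
t 11.75 Mz -0.18 +- 0.041 psi 2.3646 F [-0.6794  0.4736  5.9176] [ 0.4986 -0.1882  0.1844] g 33.0 0.548
```

Request:
step_arm(series=[0,0,0,-0.008,0,0,0,-0.015,0,0,0,-0.015])

```text
time: 12.12
tool_pos: [0.4984, -0.1882, 0.1844]
tcp_rot: [1.168, 2.915, 0.0]
wrist_force: [-1.1, -0.6, 5.8]
width: 0.548
grip_force: 33.1
```

```bash
python3 mz.py
```

```text
t 12.32 Mz -0.275 +- 0.028 psi 2.3793 F [-1.3922 -0.0245  6.6644] [ 0.4983 -0.1882  0.1844] g 33.1 0.545
```

Request:
step_arm(series=[0,0,0,-0.006,0,0,0,-0.012,0,0,0,-0.012])

```text
time: 12.7
tool_pos: [0.4981, -0.1883, 0.1844]
tcp_rot: [1.151, 2.922, -0.0]
wrist_force: [-2.3, -0.6, 6.2]
width: 0.544
grip_force: 33.1
```

```bash
python3 mz.py
```

```text
t 12.9 Mz -0.277 +- 0.053 psi 2.3912 F [-2.2405 -0.6479  6.5596] [ 0.4981 -0.1883  0.1844] g 33.1 0.55
```

Request:
step_arm(series=[0,0,0,-0.006,0,0,0,-0.012,0,0,0,-0.012])

```text
time: 13.28
tool_pos: [0.4979, -0.1884, 0.1844]
tcp_rot: [1.133, 2.929, -0.0]
wrist_force: [-2.3, -1.0, 5.5]
width: 0.543
grip_force: 33.2
```

```bash
python3 mz.py
```

```text
t 13.47 Mz -0.35 +- 0.02 psi 2.403 F [-2.7974 -0.6889  6.9047] [ 0.4979 -0.1884  0.1844] g 33.2 0.544
```

Torque has risen steadily from the 0.1 N m friction level to 0.35 N m, so this is the rubber stop (about 0.63 rad). I'll back off slightly and test the lift gently.

Request:
step_arm(series=[0,0,0,0.01,0,0,0,0.018,0,0,-0.001,0.018,0,0,-0.002,0.018,0,0,-0.003,0.018,0,0,-0.003,0.018])

```text
time: 14.22
tool_pos: [0.4976, -0.1876, 0.1858]
tcp_rot: [-1.158, -2.92, -0.001]
wrist_force: [2.7, -0.1, -3.8]
width: 0.543
grip_force: 33.2
```

```bash
python3 mz.py
```

```text
t 14.43 Mz -0.092 +- 0.018 psi 2.3868 F [ 2.0224 -0.3669 -3.5124] [ 0.4976 -0.1876  0.1862] g 33.2 0.541
```

Request:
step_arm(series=[0,0,-0.0007,0,0,0,-0.0015,0,0,0,-0.0015,0])

```text
time: 14.8
tool_pos: [0.4977, -0.1878, 0.1881]
tcp_rot: [-1.158, -2.92, -0.0]
wrist_force: [1.4, 0.5, -3.5]
width: 0.545
grip_force: 33.4
```

```bash
python3 mz.py
```

```text
t 15.0 Mz -0.069 +- 0.026 psi 2.3868 F [ 1.3781  0.7946 -2.4006] [ 0.4977 -0.1879  0.1881] g 33.5 0.54
```

Request:
step_arm(series=[0,0,-0.001,0,0,0,-0.002,0,0,0,-0.003,0,0,0,-0.004,0,0,0,-0.004,0])

```text
time: 15.62
tool_pos: [0.4977, -0.1881, 0.1922]
tcp_rot: [1.158, 2.921, -0.0]
wrist_force: [1.2, 0.6, -3.0]
width: 0.546
grip_force: 33.5
```

```bash
python3 mz.py
```

```text
t 15.82 Mz -0.085 +- 0.014 psi 2.3869 F [ 1.0163 -0.2195 -1.5842] [ 0.4977 -0.1881  0.1922] g 33.6 0.541
```

Request:
step_arm(series=[0,0,-0.004,0,0,0,-0.009,0,0,0,-0.014,0,0,0,-0.02,0,0,0,-0.028,0,0,0,-0.036,0,0,0,-0.046,0,0,0,-0.055,0])

```text
time: 16.82
tool_pos: [0.4978, -0.188, 0.2479]
tcp_rot: [1.158, 2.92, 0.0]
wrist_force: [0.0, 0.2, -2.4]
width: 0.545
grip_force: 33.6
```

```bash
python3 mz.py; python3 - <<'E'
from h import *
a=shot('scene');b=shot('top')
i=cv2.resize(a['image'][90:210,200:320],(400,400),interpolation=cv2.INTER_CUBIC)
j=cv2.resize(a['image'][150:250,335:450],(400,400),interpolation=cv2.INTER_CUBIC)
cv2.imwrite('pics/c5.png',cv2.cvtColor(np.hstack([i,j]),cv2.COLOR_RGB2BGR))
E
```

```text
t 17.02 Mz -0.009 +- 0.022 psi 2.3868 F [ 0.2237 -0.3156 -1.3274] [ 0.4978 -0.188   0.2472] g 33.6 0.549
```

View pics/c5.png

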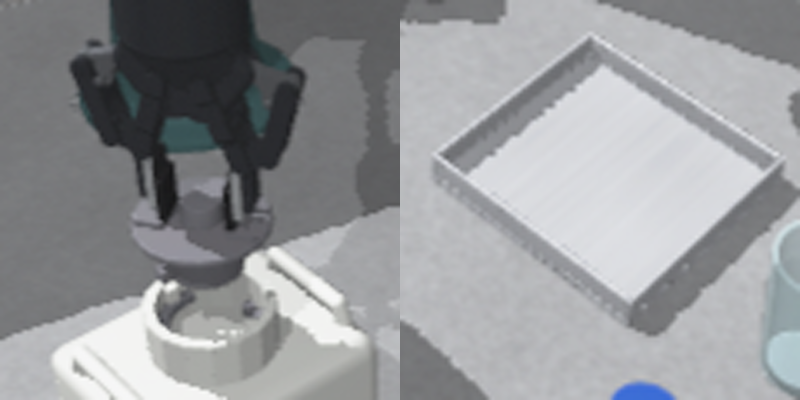

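The cap is out of the neck (left crop: cap at (200,220), open neck at (212,310)) and the tray is empty. Now to carry it over.

```bash
python3 - <<'E'
from h import *
a=shot('scene')
c=np.array([atz(a,(335+(x-400)/3.478,150+y/4),.022)[:2] for x,y in((590,37),(785,158),(630,304),(435,158))]);print(c,c.mean(0))
E
python3 go.py .532 .152 .247 2.387
```

```text
[[0.42170263 0.22726982]
 [0.59957267 0.27871755]
 [0.64807741 0.09480317]
 [0.46925388 0.04779717]] [0.53465165 0.16214693]
t 17.18 pos [ 0.4974 -0.1878  0.2464] psi 2.3868 tilt [-0.0009  0.0004] F [ 0.7533  0.0939 -2.515 ] M [0.0252 0.0521 0.0038] w 0.542 g 33.63225281238556 q6 -1.22
shift [ 0.2076  0.2712 -0.0005] turn -0.00023110408500004453
```

Request:
step_arm(series=[0.011,0.014,-0.005,0,0.035,0.045,-0.005,0,0.07,0.091,-0.005,0,0.107,0.139,-0.005,0,0.143,0.186,-0.005,0,0.178,0.231,-0.005,0,0.203,0.264,-0.005,0,0.214,0.278,-0.005,0])

```text
time: 18.18
tool_pos: [0.5316, 0.1643, 0.2521]
tcp_rot: [-1.153, -2.922, -0.001]
wrist_force: [1.3, -1.0, -1.5]
width: 0.544
grip_force: 33.7
```

Request:
step_arm(series=[0,0,0.01,0,0,0,0.035,0,0,0,0.07,0,0,0,0.105,0,0,0,0.135,0,0,0,0.155,0,0,0,0.17,0,0,0,0.175,0])

```text
time: 19.18
tool_pos: [0.5315, 0.16, 0.0758]
tcp_rot: [-1.159, -2.918, 0.002]
wrist_force: [-0.5, -0.2, -1.7]
width: 0.541
grip_force: 33.7
```

```bash
python3 mz.py; python3 go.py .532 .161 .0485 2.387; python3 - <<'E'
from h import *
a=shot('scene')
cv2.imwrite('pics/c6.png',cv2.cvtColor(cv2.resize(a['image'][110:260,310:470],(640,600),interpolation=cv2.INTER_CUBIC),cv2.COLOR_RGB2BGR))
E
```

```text
t 19.38 Mz -0.016 +- 0.016 psi 2.3866 F [ 0.0885 -0.3783 -2.1564] [0.5331 0.1612 0.0778] g 33.7 0.545
t 19.38 pos [0.5331 0.1612 0.0778] psi 2.3866 tilt [0.0015 0.0003] F [ 0.0213 -0.4942 -1.0721] M [ 0.0057 -0.0317 -0.0036] w 0.545 g 33.656635880470276 q6 -0.57
shift [ 0.0007 -0.0009  0.0293] turn -0.00042806248816562587
```

View pics/c6.png

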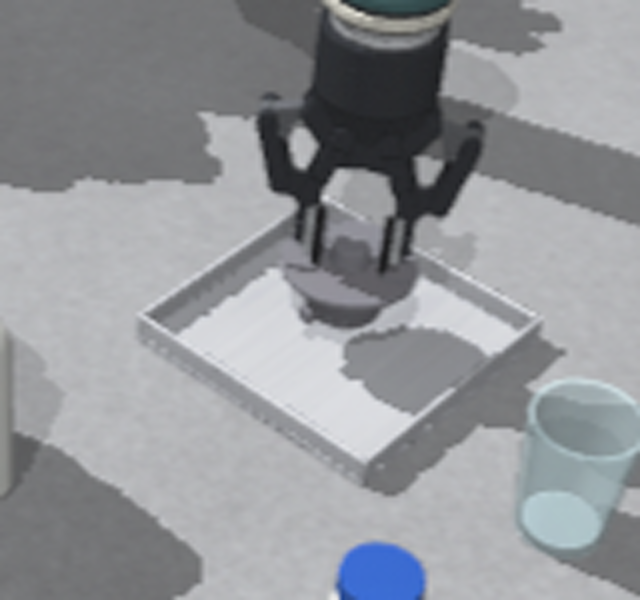

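The cap hangs upright over the tray centre at crop (350,290), well clear of the walls. Lowering gently.

Request:
step_arm(series=[0,0,0.006,0,0,0,0.013,0,0,0,0.019,0,0,0,0.024,0,0,0,0.027,0,0,0,0.029,0,0,0,0.029,0])

```text
time: 20.3
tool_pos: [0.5322, 0.1612, 0.0479]
tcp_rot: [-1.158, -2.92, 0.0]
wrist_force: [-0.4, -0.5, -2.5]
width: 0.542
grip_force: 33.7
```

```bash
python3 mz.py
```

```text
t 20.5 Mz -0.018 +- 0.026 psi 2.3867 F [-0.2033 -0.3908 -1.3595] [0.5325 0.1612 0.0482] g 33.7 0.545
```

Request:
step_arm(series=[0,0,0.0005,0,0,0,0.001,0,0,0,0.0015,0,0,0,0.002,0,0,0,0.002,0])

```text
time: 21.12
tool_pos: [0.5323, 0.1612, 0.0465]
tcp_rot: [-1.158, -2.921, -0.0]
wrist_force: [-3.8, -0.8, 4.4]
width: 0.544
grip_force: 35.0
```

```bash
python3 mz.py
```

```text
t 21.32 Mz 0.038 +- 0.026 psi 2.3869 F [-2.9293 -0.5879  5.5528] [0.5323 0.1612 0.0465] g 35.2 0.543
```

Contact came at the predicted height (TCP 46.5 mm). Releasing in stages.

Request:
step_arm(series=[0,0,-0.0005,0,0,0,-0.0005,0,0,0,-0.0005,0], gripper=0.68, newtons=20)

```text
time: 21.7
tool_pos: [0.5321, 0.1611, 0.0461]
tcp_rot: [-1.158, -2.92, 0.0]
wrist_force: [0.8, 0.6, -1.5]
width: 0.682
grip_force: 6.9
```

Request:
step_arm(series=[0,0,0,0,0,0,0,0,0,0,0,0,0,0,0,0], gripper=0.92)

```text
time: 22.2
tool_pos: [0.5324, 0.1612, 0.0466]
tcp_rot: [1.158, 2.92, 0.0]
wrist_force: [0.4, 0.9, 0.7]
width: 0.92
grip_force: 0.0
```

Request:
step_arm(series=[0,0,-0.005,0,0,0,-0.015,0,0,0,-0.035,0,0,0,-0.065,0,0,0,-0.1,0,0,0,-0.14,0,0,0,-0.17,0,0,0,-0.18,0])

```text
time: 23.2
tool_pos: [0.5338, 0.1616, 0.2299]
tcp_rot: [1.156, 2.916, 0.005]
wrist_force: [-0.0, -0.2, 0.1]
width: 0.92
grip_force: 0.0
```

```bash
python3 mz.py; python3 - <<'E'
from h import *
a=shot('scene')
cv2.imwrite('pics/c7.png',cv2.cvtColor(cv2.resize(a['image'][110:350,200:480],(700,600),interpolation=cv2.INTER_CUBIC),cv2.COLOR_RGB2BGR))
E
```

```text
t 23.4 Mz -0.029 +- 0.031 psi 2.3867 F [ 0.2327 -0.1336 -0.2532] [0.5315 0.161  0.2253] g 0.0 0.921
```

View pics/c7.png

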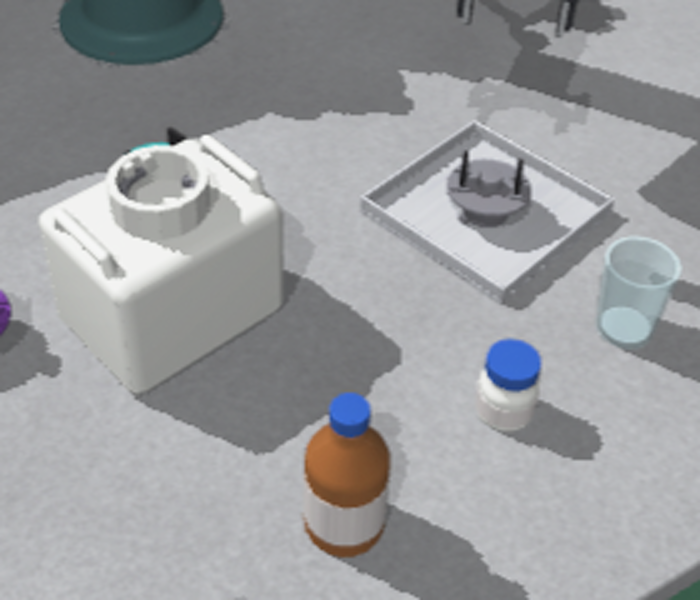

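The cap stands upright on the tray floor at crop (488,195). The canister is open, the bystanders haven't moved, and the gripper is clear.

```bash
python3 -c "
from workcell import job
print(job.finish_job())"
```

```text
the job is handed in; nothing more can be done
None
```

I opened the canister: the cap turned about 36° to its soft stop with the tabs squeezed, lifted free, and now stands upright and released on the tray floor, with the bottle, beaker and jar undisturbed; I handed the job in at about 23 s, and the call returned no verdict.

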